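# Hang the culture vial on the bent rail

### The arm

A 6-joint arm with a two-finger parallel gripper is mounted at the origin on the work surface. World frame = base frame: x ahead of the robot, y to its left, z up, the work surface at z = 0. Lengths are in mm, angles in rad, forces in N, time in s.
With the tool pointing down it reaches from about 350 to 975 mm from the base axis. Payload 7.1 kg.
Tool frame: the origin (TCP) lies at the very end of the fingers, on their centre line; the grasp point (between the pads) lies 19 mm behind it (ctrl.pinch_z is the z of the grasp point in the tool frame, in mm); z points along the fingers, y is the direction in which the jaws open and shut (so a half turn about z gives the same grasp; the last joint's range is limited). The gripper opens to 88 mm and grips with 3 to 60 N. Pads are 20 mm wide; open, the fingers measure 115 mm over their backs; the gripper's body (75 mm by 178 mm) begins 61 mm behind the grasp point.
Start: joints at [-1.246, 0.423, 1.63, -0, 1.089, -0.019], TCP at [210.684, -588.402, 222.675] pointing down, gripper open.
Joint ranges: [-3, 3], [-0.9, 2.11], [0.09, 2.58], [-1.31, 4.45], [0.11, 2.69], [-2.54, 2.54]. Speed limits (rad/s): [2.39, 2.39, 3.01, 3.14, 3.14, 3.14].

### API

Orientations are given as a rotation vector (axis times angle).
In Python, from workcell import get_obs, optics, ctrl gives the robot as it stands.
- The arm moves only by the shell command python3 -m jog 'ROWS'. ROWS is a JSON object of lists of equal length, an entry for each row: "delta_rot": the turn, a rotation vector about the tool's x, y, z in rad, a list of three; "translation": the shift along the tool's x, y, z in mm, a list of three; "hand": the opening, from -1 (shut) to 1 (fully open). In form: {"delta_rot": [[rx, ry, rz], ...], "translation": [[x, y, z], ...], "hand": [hand, ...]}. A call has 1 to 5 rows; each row is the pose to reach, as a shift and turn from the pose commanded when the call began, along the tool's axes at that moment; what a row does not reach only later rows make up. A row lasts 1/10 s, in which the tool goes at most 50 mm and 8.59 degrees, less where a joint would pass 70% of its speed; a pose out of reach is approached as far as the arm can. A call with a gripper value outside its range is refused whole. The fingers move at their own pace and stop on an object; the grip force is fixed at half the most. Time passes only in rows, so rows that repeat a pose let the fingers close. It gives the time, the measured TCP pose, the force and the opening at its end, in the units of the state.
- get_obs(): the state, without advancing time (a new reading comes with each control period).
- optics.get_image(name): name is "scene" or "top"; returns the picture (384x512x3 uint8, red, green, blue); there is no depth.
- optics.calibration(name): a dict with "intrinsics" (3x3 intrinsics, pixels), "cam_to_world" (4x4, takes a point from camera to world coordinates). Camera axes: x right, y up, looking along -z (the intrinsics and any distortion apply to the point x, -y, -z); pixel columns grow to the right and rows downward; lengths in mm; the calibration is good to about 2 mm. A picture is of the moment at which its call begins. calibration takes no time and is no camera call.
- ctrl.close_job(): hands the job in, once; it reports no verdict.
The state is a dict: "t": time; "qpos": joint angles; "qvel": joint speeds; "joint_torque": joint torques, N m; "ee_pos": TCP position; "orientation": TCP orientation; "ft_force": force on the tool from outside, world axes, zero at the start; "moment": the same for the moment, N m; "width": finger opening in mm.
Only numpy, scipy, OpenCV 4.12 (cv2) and the standard library are available. Lean on these libraries where they do the work, as an engineer would, in place of code of your own. Each camera call takes 0.05 s, during which the arm holds its last target. There are 200 camera calls.

### The job

Pick up the vial that has the drilled hanger block on its cap, thread the block onto the free end of the stand's bent rail, and slide it along and round the bend, without forcing it, until the block sits home against the round stop beside the post. Leave it hanging there at rest by its own weight, and do not disturb the two plain vials or the petri dishes.

Things in the scene. Friction and masses are not known exactly. Their poses are not given: they have to be found in the camera images.
- hanger: The vial hanger, one rigid loose piece of about 0.12 kg, upright on the bench. From below: glass vial with blue cap, 33 mm diameter, 60 mm tall; drilled aluminium block; upright blade; 136 mm in all. Origin at the centre of the vial's foot, z up, x along the bore; the same when turned half round. It and the plain vials swap places between starts.
- hanger_bore (a point): Centre of the hanger's bore, 77 mm above the vial's foot. The block is 26 mm along the bore, 34 mm wide and 34 mm high; the level round bore, 18 mm in diameter, goes right through it, slightly chamfered. x along the bore, z up.
- hanger_blade (a point): Where to grip the hanger: its blade's centre, 42 mm above the bore's axis. x along the bore, z up. The blade is 24 mm long along x, 10 mm thick along y, and rises from 17 mm (top of the wider block) to 59 mm above the bore's axis; take it across its thickness from above (fingers close along y), the finger ends staying above the block.
- stand: Fixed stand: grey base plate 12 mm thick, upright 18 mm post (origin at its foot, z up), holding the far end of the bent rail: a dark steel round bar, 10 mm diameter, level throughout, its axis 170 mm above the bench. From its free tip the rail runs straight 70 mm, bends 75 degrees to the left (seen from above) on an axis radius of 60 mm, then runs straight 84 mm to the stop.
- rail_tip (a point): On the rail's axis at the tip of its free leg; the rounded end reaches 5 mm beyond this point. x points along the free leg from the tip towards the bend, y to the left, z up.
- rail_bend (a point): On the rail's axis half-way round the bend (37.5 degrees in). x points along the rail there, onwards to the stop, z up.
- rail_stop (a point): On the rail's axis, centre of the face of the fixed round stop (30 mm diameter, 6 mm thick) on the second leg. The post's axis is 31 mm further on, its top 7 mm above the rail's axis. x along that leg towards stop and post, z up. With the block touching the stop, hanger_bore lies 13 mm before this point; hanging free it lies 4 mm below the rail's axis.
- vial_a_center (a point): Bystander: centre of a plain loose vial with blue cap, 33 mm diameter, 60 mm tall, no block on it.
- vial_b_center (a point): Bystander: centre of a second plain loose vial, the same.
- dishes_center (a point): Bystander: centre of two stacked clear petri dishes, 90 mm diameter, 28 mm tall together, loose.
Not all that is in view belongs to the job. What is shaped like the hanger but yellow is not meant.

How it is judged:
By the outcome, as a careful person would: the job done as asked, in the order asked, and still so for the second after the job is handed in, with the robot touching nothing.
It also fails if it takes over 56 s, if anything falls off the work surface, if the arm or the gripper's body presses on something with over 40 N, if the wrist force passes 120 N, or if a joint passes its speed limit or range.

## Working session

There is one attempt and no reset: what is moved stays moved. The work goes in short steps, Python scripts to look and compute and a shell command to move; the robot and the scene stay as the last step left them, time stands still between calls to the robot, and variables do not carry over. Pictures are saved under pics/ and viewed, about 8 in all and at most 12, crops included, and the job is handed in when it is done.

```bash
ls; mkdir -p pics; python3 - <<'E'
from workcell import get_obs, optics, ctrl
import cv2
for n in ("scene","top"):
    im=optics.get_image(n); cv2.imwrite(f"pics/{n}0.png",im[:,:,::-1])
    c=optics.calibration(n); print(n,{k:(v.round(3).tolist() if hasattr(v,'round') else v) for k,v in c.items()})
o=get_obs(); print(o, ctrl.pinch_z)
E
```

```text
pics
scene {'intrinsics': [[347.902, 0.0, 254.253], [0.0, 347.902, 196.041], [0.0, 0.0, 1.0]], 'cam_to_world': [[0.021, -0.579, 0.815, 1282.848], [1.0, 0.03, -0.004, -24.527], [-0.023, 0.815, 0.579, 612.807], [0.0, 0.0, 0.0, 1.0]]}
top {'intrinsics': [[367.775, 0.0, 254.784], [0.0, 367.775, 187.882], [0.0, 0.0, 1.0]], 'cam_to_world': [[-0.02, 0.997, -0.077, 496.974], [-0.999, -0.017, 0.033, 8.057], [0.031, 0.077, 0.997, 926.468], [0.0, 0.0, 0.0, 1.0]]}
{'t': 0.1, 'qpos': array([-1.24600394e+00,  4.23773242e-01,  1.63058941e+00,  2.09067286e-06,
        1.08856078e+00, -1.90171342e-02]), 'qvel': array([-0.00137017,  0.00152205, -0.00346958,  0.00014556,  0.00079799,
       -0.00056685]), 'joint_torque': array([-2.75267321e-04, -5.45613778e+01, -2.74322391e+01,  6.44823234e-02,
        1.87933375e-02, -3.02415219e-05]), 'ee_pos': array([ 210.53384262, -587.96255211,  221.98340269]), 'orientation': array([-3.09399196e+00, -5.37172244e-01,  3.15342877e-04]), 'ft_force': array([ 0.23900102,  0.28622584, -0.616614  ]), 'moment': array([ 0.02797839, -0.01457387, -0.03215058]), 'width': 88.11681301016884} -18.700000000000003
```

View pics/scene0.png

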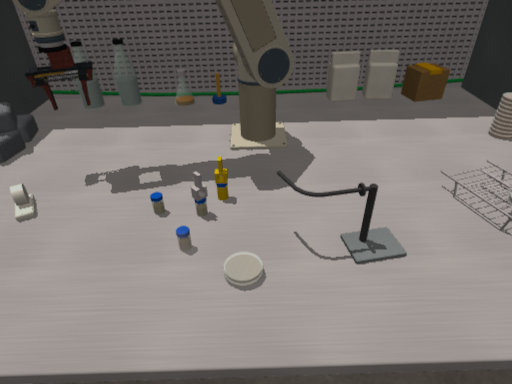

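View pics/top0.png

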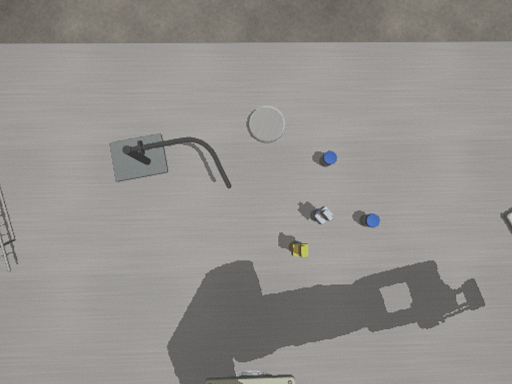

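Scene view: hanger at about (200,195), yellow decoy at (222,182), plain vials at (157,203) and (184,239), dishes at (243,268), rail tip at (279,174), stop at (362,190). Top view: hanger at (323,214), tip at (229,186), stop at (141,147). I'll make an enlarged montage next.

```bash
cat > h.py <<'E'
import numpy as np, cv2
from workcell import get_obs, optics, ctrl
from scipy.spatial.transform import Rotation as R
C={n:optics.calibration(n) for n in("scene","top")}
def ray(n,uv):
    K=np.array(C[n]["intrinsics"]);T=np.array(C[n]["cam_to_world"])
    p=np.linalg.inv(K)@[uv[0],uv[1],1]; d=T[:3,:3]@[p[0],-p[1],-p[2]]
    return T[:3,3],d/np.linalg.norm(d)
def onz(n,uv,z):
    o,d=ray(n,uv); return o+d*(z-o[2])/d[2]
def tri(a,b):  # scene uv, top uv -> point, gap
    o1,d1=ray("scene",a);o2,d2=ray("top",b)
    s=np.linalg.lstsq(np.c_[d1,-d2],o2-o1,rcond=None)[0]
    p,q=o1+s[0]*d1,o2+s[1]*d2; return (p+q)/2,np.linalg.norm(p-q)
def proj(n,P):
    K=np.array(C[n]["intrinsics"]);T=np.array(C[n]["cam_to_world"])
    c=T[:3,:3].T@(np.asarray(P,float)-T[:3,3]); q=K@[c[0],-c[1],-c[2]]; return q[:2]/q[2]
def crop(im,x,y,w,h,s):
    return cv2.resize(im[y:y+h,x:x+w],None,fx=s,fy=s,interpolation=cv2.INTER_CUBIC)
E
python3 - <<'E'
from h import *
t=cv2.imread("pics/top0.png");s=cv2.imread("pics/scene0.png")
a=np.hstack([crop(t,290,190,50,37,8),crop(s,180,160,50,37,8)])
b=np.hstack([crop(t,115,125,133,100,3),crop(s,270,155,133,100,3)])
b=cv2.copyMakeBorder(b,0,0,0,800-b.shape[1],cv2.BORDER_CONSTANT)
cv2.imwrite("pics/m1.png",np.vstack([a,b]))
g=t.astype(int); hsv=cv2.cvtColor(t,cv2.COLOR_BGR2HSV)
# dark rail in top
m=((t.max(2)<60)).astype(np.uint8); m[:, :100]=0;m[:,260:]=0;m[220:]=0;m[:100]=0
print("rail dark rows: ")
for x in range(140,200,6):
    r=np.where(m[:,x])[0]; print(x,r.min() if len(r) else None,r.max() if len(r) else None,end="; ")
print()
for y in range(145,192,4):
    c=np.where(m[y,195:])[0]+195; print(y,c.min() if len(c) else None,c.max() if len(c) else None,end="; ")
E
```

```text
rail dark rows: 
140 141 160; 146 157 163; 152 None None; 158 None None; 164 None None; 170 None None; 176 None None; 182 None None; 188 None None; 194 None None; 
145 None None; 149 None None; 153 None None; 157 None None; 161 None None; 165 None None; 169 None None; 173 None None; 177 None None; 181 None None; 185 None None; 189 None None;
```

View pics/m1.png

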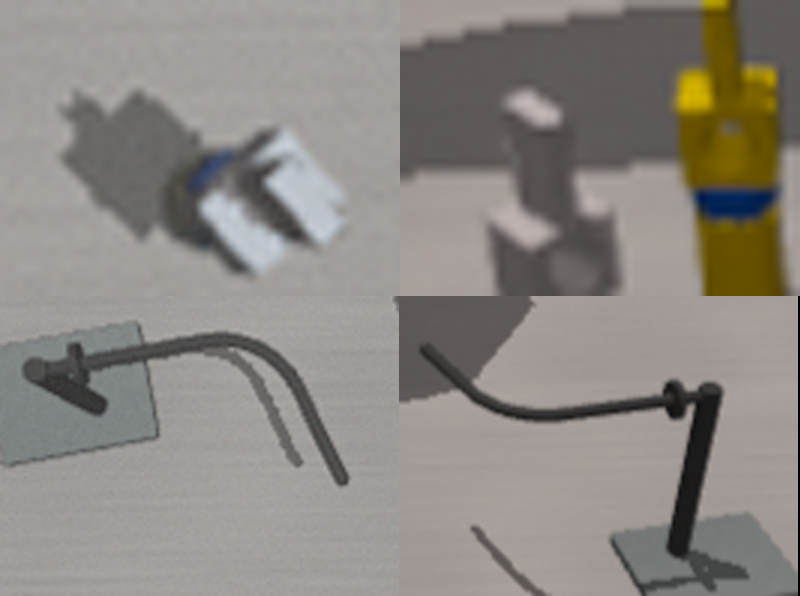

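The montage shows the rail clearly in both views. The hanger's blade top in the top view runs from about (302,211) to (332,219), with the long axis down-right. Its bore direction is already near the free leg's heading.

```bash
cat > meas.py <<'E'
from h import *
from scipy.optimize import least_squares
t=cv2.imread("pics/top0.png").max(2).astype(float);s=cv2.imread("pics/scene0.png").max(2).astype(float)
def skel(im,box,thr):
    x,y,w,h=box; m=np.zeros(im.shape,np.uint8); m[y:y+h,x:x+w]=(im[y:y+h,x:x+w]<thr)
    return m
mt=skel(t,(145,130,90,62),88); ms=skel(s,(274,165,86,40),75)
for n,m,im in(("top",mt,t),("scene",ms,s)):
    k,l,st,c=cv2.connectedComponentsWithStats(m); i=1+np.argmax(st[1:,4]); print(n,st[i]); m[l!=i]=0
dt=np.argwhere(mt)[:,::-1].astype(float); P=np.array([onz("top",p,170) for p in dt])[:,:2]
ds=np.argwhere(ms)[:,::-1].astype(float); Q=np.array([onz("scene",p,170) for p in ds])[:,:2]
# rail as known polyline; point-to-axis offsets
a=np.radians(75)
sarc=np.linspace(0,1,60)
base=np.vstack([np.c_[np.linspace(-5,70,60),0*sarc],np.c_[70+60*np.sin(sarc*a),60-60*np.cos(sarc*a)],
 [70+60*np.sin(a),60-60*np.cos(a)]+np.outer(np.linspace(0,84,60),[np.cos(a),np.sin(a)])])
def world(p,X=base):
    c,sn=np.cos(p[2]),np.sin(p[2]); return X@np.array([[c,sn],[-sn,c]])+p[:2]
from scipy.spatial import cKDTree
def fit(P):
    # each mask point to nearest axis point + each tip end to match extents
    def f(p):
        W=world(p); d,i=cKDTree(W).query(P); r=(P-W[i])
        return np.r_[r.ravel()]
    return least_squares(f,[450,60,np.radians(27)],loss="soft_l1")
for n,A in(("top",P),("scene",Q)):
    r=fit(A); print(n,r.x[:2].round(1),np.degrees(r.x[2]).round(2),"rms",np.sqrt((r.fun**2).mean()).round(2))
    st=base[-1]; print("  stop",world(r.x,base[-1:]).round(1))
# hanger: blue caps, white tops
hsv=cv2.cvtColor(cv2.imread("pics/top0.png"),cv2.COLOR_BGR2HSV)
T=cv2.resize(cv2.imread("pics/top0.png")[190:227,290:340],None,fx=8,fy=8,interpolation=cv2.INTER_CUBIC)
g=T.min(2); m=(g>190).astype(np.uint8)
k,l,st,c=cv2.connectedComponentsWithStats(m)
for i in range(1,k):
    if st[i,4]>300:
        pts=np.argwhere(l==i)[:,::-1].astype(np.float32); R_=cv2.minAreaRect(pts)
        print("white",st[i],[np.round(290+(x+.5)/8-.5 if j==0 else 190+(x+.5)/8-.5,2) for j,x in enumerate(R_[0])],R_[1],R_[2])
cv2.imwrite("pics/mask.png",m*255)
for n in("top","scene"):
    h=cv2.cvtColor(cv2.imread(f"pics/{n}0.png"),cv2.COLOR_BGR2HSV)
    m=cv2.inRange(h,(105,120,60),(130,255,255)); k,l,st,c=cv2.connectedComponentsWithStats(m)
    for i in range(1,k):
        if st[i,4]>5 : print(n,"blue",c[i].round(1),st[i,4],onz(n,c[i],58).round(0))
E
python3 meas.py
```

```text
top [145 138  86  50 477]
scene [277 171  83  26 335]
top [555.8  36. ] 22.79 rms 2.01
  stop [[645.1 209.8]]
scene [814.7 330.3] -178.51 rms 78.65
  stop [[668.3 200.8]]
white [275 173  30  39 359] [np.float64(325.83), np.float64(213.91)] (41.560062408447266, 17.06461524963379) 62.59242630004883
white [208 200  42  52 557] [np.float64(318.68), np.float64(217.71)] (60.725242614746094, 21.718612670898438) 55.61965560913086
top blue [329.7 157.4] 127 [ 634. -202.   58.]
top blue [372.3 220.1] 136 [ 482. -298.   58.]
scene blue [218.9  98.5] 68 [-275. -166.   58.]
scene blue [221.2 184.9] 26 [ 442. -115.   58.]
scene blue [155.9 196.5] 88 [ 490. -294.   58.]
scene blue [200.5 200.9] 31 [ 518. -167.   58.]
scene blue [182.4 230.4] 99 [ 638. -199.   58.]
```

View pics/mask.png

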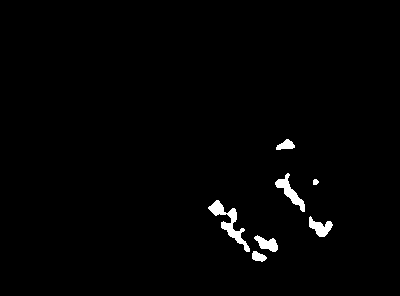

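```bash
cat >> meas.py <<'E'
print("----")
def both(P,x0):
    def f(p):
        W=world(p); d,i=cKDTree(W).query(P); r=(P-W[i])
        d2,_=cKDTree(P).query(W[:120]); return np.r_[r.ravel(),2*np.maximum(d2-3,0)]
    return least_squares(f,x0,loss="soft_l1")
x0=[556,36,np.radians(23)]
for n,A in(("top",P),("scene",Q)):
    r=both(A,x0); p=r.x; print(n,p[:2].round(1),np.degrees(p[2]).round(2),np.sqrt((r.fun**2).mean()).round(2),"stop",world(p,base[-1:]).round(1), "tipend",world(p,base[:1]).round(1))
    u=np.array([np.cos(p[2]),np.sin(p[2])]); v=(A-p[:2])@u; print("  min along leg1",np.sort(v)[:6].round(1))
for thr in(160,170,178):
    m=(g>thr).astype(np.uint8); m=cv2.morphologyEx(m,cv2.MORPH_OPEN,np.ones((5,5))); k,l,st,c=cv2.connectedComponentsWithStats(m)
    for i in range(1,k):
        if st[i,4]>300:
            R_=cv2.minAreaRect(np.argwhere(l==i)[:,::-1].astype(np.float32)); print(thr,st[i,4],np.round(R_[0],1),np.round(R_[1],1),round(R_[2],1))
V=cv2.resize(T,None,fx=1.5,fy=1.5); cv2.imwrite("pics/m2.png",np.clip((V.astype(float)-60)*1.4,0,255))
E
python3 meas.py | sed -n '/----/,$p'
```

```text
----
top [557.3  36.1] 23.53 1.84 stop [[644.4 211. ]] tipend [[552.7  34.1]]
  min along leg1 [-0.3  0.5  1.4  1.6  2.4  3.3]
scene [557.9  38. ] 22.18 2.96 stop [[649.1 210.8]] tipend [[553.2  36.1]]
  min along leg1 [-0.8  0.2  1.2  2.3  3.3  4.4]
160 364 [327.    7.5] [15. 36.] 90.0
160 5086 [306.4 184.7] [119.5  56.6] 49.2
160 3130 [246.6 231.7] [100.6  39.8] 46.8
170 4114 [305.4 185.5] [112.3  51.6] 49.3
170 2622 [243.2 232.2] [96.  35.6] 40.6
178 437 [290.2 144.4] [36.3 22.4] 11.3
178 2845 [313.7 197. ] [80.1 47.3] 50.1
178 2226 [243.5 229.5] [89.1 33.9] 45.0[ WARN:0@1.355] global loadsave.cpp:1063 imwrite_ Unsupported depth image for selected encoder is fallbacked to CV_8U.
```

View pics/m2.png

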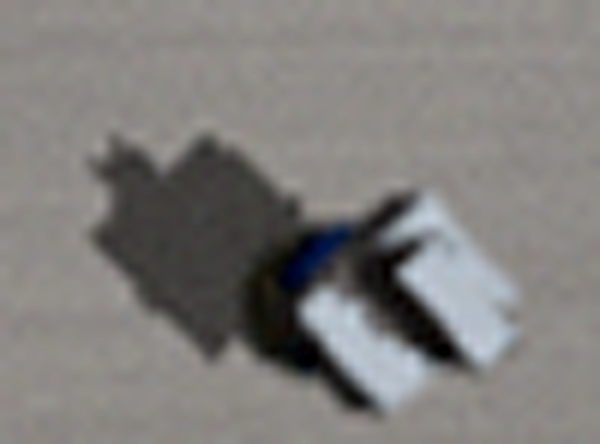

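Enlarged picture (12x): block-top corners lie at (300,302), (383,412), (520,300) and (425,192). Blade-top corners are at (398,265), (480,368) and (518,325). I'll cast these at z=94 and z=136.

```bash
python3 - <<'E'
from h import *
f=lambda a,z:onz("top",[290+(a[0]+.5)/12-.5,190+(a[1]+.5)/12-.5],z)
B=[f(p,94) for p in[(300,302),(383,412),(520,300),(425,192)]]; L=[f(p,136) for p in[(398,265),(480,368),(518,325),(436,222)]]
for n,q in(("block",B),("blade",L)):
    q=np.array(q); a=(q[0]-q[1]+q[3]-q[2])/2; b=(q[0]-q[3]+q[1]-q[2])/2
    print(n,q.mean(0).round(1),"len",np.hypot(*a[:2]).round(1),np.degrees(np.arctan2(a[1],a[0])).round(1),"wid",np.hypot(*b[:2]).round(1),np.degrees(np.arctan2(b[1],b[0])).round(1))
# scene blade top at crop (535,108)/8 of right panel
u=[180+(535-400+.5)/8-.5,160+(108+.5)/8-.5]; print("scene blade",onz("scene",u,136).round(1))
o=get_obs(); Rm=R.from_rotvec(o["orientation"]).as_matrix(); print(Rm.round(3), o["ee_pos"])
E
```

```text
block [ 497.3 -174.2   94. ] len 26.5 37.9 wid 32.8 128.6
blade [ 498.2 -174.3  136. ] len 23.5 37.1 wid 10.4 136.7
scene blade [ 500.2 -170.9  136. ]
[[ 0.941  0.337 -0.   ]
 [ 0.337 -0.941  0.001]
 [ 0.    -0.001 -1.   ]] [ 210.53384262 -587.96255211  221.98340269]
```

```bash
cat > go.py <<'E'
import sys
from h import *
# prints tool-axes shift from the present measured pose to world x y z(TCP) and yaw of tool x (deg)
def go(x,y,z,yaw):
    o=get_obs(); M=R.from_rotvec(o["orientation"]); y0=np.radians(yaw)
    G=R.from_matrix([[np.cos(y0),np.sin(y0),0],[np.sin(y0),-np.cos(y0),0],[0,0,-1]])
    return M.inv().apply(np.array([x,y,z])-o["ee_pos"]).round(1),(M.inv()*G).as_rotvec().round(3)
if __name__=="__main__":
    a=[float(v) for v in sys.argv[1:]]
    for i in range(0,len(a),4): print(a[i:i+4],*go(*a[i:i+4]))
    o=get_obs(); print("t",o["t"],"pos",o["ee_pos"].round(1),"F",o["ft_force"].round(1),"M",o["moment"].round(2),"w",round(o["width"],1))
E
python3 -m jog '{"delta_rot":[[0,0,-0.1],[0,0,-0.2],[0,0,-0.319],[0,0,-0.319],[0,0,-0.319]],"translation":[[41,-29,0],[82,-58,0],[123,-88,0],[164,-117,0],[205,-147,0]],"hand":[-0.2,-0.2,-0.2,-0.2,-0.2]}'; python3 go.py 498.3 -173.8 220 38
```

```text
t: 0.6
ee_pos: [353.5, -381.0, 222.5]
orientation: [-2.971, -1.022, 0.0]
ft_force: [-0.2, -0.1, 0.3]
width: 51.4
[498.3, -173.8, 220.0, 38.0] [241.6 -74.3   2.5] [-0.    -0.    -0.001]
t 0.6 pos [ 353.5 -381.   222.5] F [-0.2 -0.1  0.3] M [-0.02  0.01 -0.03] w 51.4
```

```bash
python3 -m jog '{"delta_rot":[[0,0,0],[0,0,0],[0,0,0],[0,0,0],[0,0,0]],"translation":[[47,-14,0],[94,-29,0],[141,-43,0],[188,-58,20],[220,-68,35]],"hand":[-0.2,-0.2,-0.2,-0.2,-0.2]}';python3 -m jog '{"delta_rot":[[0,0,0],[0,0,0],[0,0,0]],"translation":[[15,-4,10],[22,-6,20],[22,-6,20]],"hand":[-0.2,-0.2,-0.2]}'; python3 go.py 498.3 -173.8 101 38; python3 - <<'E'
from h import *
t=optics.get_image("top")[:,:,::-1];s=optics.get_image("scene")[:,:,::-1]
p=proj("scene",[498,-174,136]).astype(int);q=proj("top",[498,-174,136]).astype(int)
cv2.imwrite("pics/m3.png",np.hstack([crop(s,p[0]-40,p[1]-50,80,100,5),crop(t,q[0]-40,q[1]-50,80,100,5)]))
E
```

```text
t: 1.1
ee_pos: [485.6, -191.6, 187.4]
orientation: [2.97, 1.024, 0.001]
ft_force: [1.0, -0.7, -0.4]
width: 34.7
t: 1.4
ee_pos: [497.3, -175.3, 166.3]
orientation: [-2.969, -1.023, 0.003]
ft_force: [-0.3, -0.4, -0.4]
width: 34.7
[498.3, -173.8, 101.0, 38.0] [ 1.8 -0.5 65.3] [-0.002  0.002  0.   ]
t 1.4 pos [ 497.3 -175.3  166.3] F [-0.3 -0.4 -0.4] M [-0.05 -0.05 -0.01] w 34.7
```

View pics/m3.png

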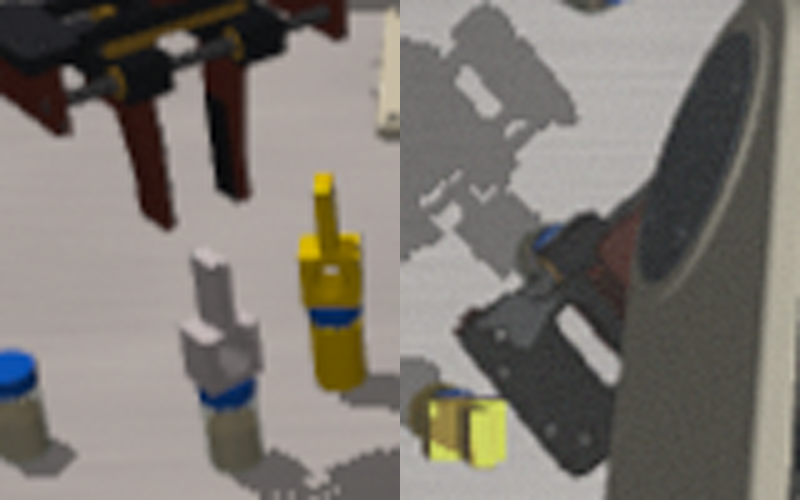

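The fingers are on either side of the blade, and the yellow decoy is clear of them. Descending to grip.

```bash
python3 -m jog '{"delta_rot":[[0,0,0],[0,0,0],[0,0,0],[0,0,0],[0,0,0]],"translation":[[1,0,15],[1,0,30],[1,0,45],[1,0,58],[1,0,65]],"hand":[-0.2,-0.2,-0.2,-0.2,-0.2]}';python3 go.py 498.3 -173.8 101 38;  python3 -m jog '{"delta_rot":[[0,0,0],[0,0,0],[0,0,0],[0,0,0],[0,0,0]],"translation":[[0,0,0],[0,0,0],[0,0,0],[0,0,0],[0,0,0]],"hand":[-0.4,-1,-1,-1,-1]}'; python3 go.py 498.3 -173.8 101 38
```

```text
t: 2.0
ee_pos: [498.3, -175.9, 102.1]
orientation: [-2.971, -1.02, 0.001]
ft_force: [0.8, -0.9, -0.2]
width: 35.3
[498.3, -173.8, 101.0, 38.0] [ 1.3 -1.6  1.1] [-0.     0.    -0.002]
t 2.0 pos [ 498.3 -175.9  102.1] F [ 0.8 -0.9 -0.2] M [ 0.05 -0.   -0.05] w 35.3
t: 2.5
ee_pos: [499.0, -174.9, 103.0]
orientation: [2.97, 1.022, 0.001]
ft_force: [0.3, 0.4, -1.3]
width: 9.7
[498.3, -173.8, 101.0, 38.0] [ 0.1 -1.3  2. ] [ 0. -0. -0.]
t 2.5 pos [ 499.  -174.9  103. ] F [ 0.3  0.4 -1.3] M [-0.04 -0.02 -0.02] w 9.7
```

```bash
python3 -m jog '{"delta_rot":[[0,0,0],[0,0,0],[0,0,0],[0,0,0],[0,0,0]],"translation":[[0,0,-10],[0,0,-35],[0,0,-65],[0,0,-88],[0,0,-93]],"hand":[-1,-1,-1,-1,-1]}';python3 go.py 498.3 -173.8 195.7 38 508 16 195.7 22.8
```

```text
t: 3.0
ee_pos: [500.5, -175.5, 198.9]
orientation: [2.967, 1.021, 0.007]
ft_force: [0.4, -0.1, -0.7]
width: 10.0
[498.3, -173.8, 195.7, 38.0] [-0.7 -2.7  3.2] [ 0.005 -0.003 -0.   ]
[508.0, 16.0, 195.7, 22.8] [ 123.7 -146.3    2.9] [ 0.004 -0.003  0.265]
t 3.0 pos [ 500.5 -175.5  198.9] F [ 0.4 -0.1 -0.7] M [-0.03 -0.05  0.01] w 10.0
```

```bash
python3 -m jog '{"delta_rot":[[0,0,0.05],[0,0,0.12],[0,0,0.18],[0,0,0.24],[0,0,0.265]],"translation":[[20,-24,0],[48,-56,0],[76,-89,0],[104,-122,0],[123,-144,0]],"hand":[-1,-1,-1,-1,-1]}';python3 -m jog '{"delta_rot":[[0,0,0],[0,0,0],[0,0,0]],"translation":[[0,0,0],[0,0,0],[0,0,0]],"hand":[-1,-1,-1]}';python3 go.py 508 16 195.7 22.8;  python3 - <<'E'
from h import *
t=optics.get_image("top")[:,:,::-1];s=optics.get_image("scene")[:,:,::-1]
cv2.imwrite("pics/t4.png",t);cv2.imwrite("pics/s4.png",s)
p=proj("scene",[530,30,170]).astype(int);q=proj("top",[530,30,170]).astype(int);print(p,q)
cv2.imwrite("pics/m4.png",np.hstack([crop(s,p[0]-40,p[1]-50,80,100,5),crop(t,q[0]-40,q[1]-50,80,100,5)]))
E
```

```text
t: 3.5
ee_pos: [506.4, 16.6, 195.1]
orientation: [-3.079, -0.619, 0.002]
ft_force: [0.1, -0.3, -1.3]
width: 9.8
t: 3.8
ee_pos: [507.0, 13.6, 195.3]
orientation: [3.08, 0.621, -0.001]
ft_force: [0.2, -0.1, -0.6]
width: 10.1
[508.0, 16.0, 195.7, 22.8] [ 1.9 -1.8 -0.4] [-0.     0.001 -0.   ]
t 3.8 pos [507.   13.6 195.3] F [ 0.2 -0.1 -0.6] M [-0.03 -0.02  0.01] w 10.1
[273 165] [232 200]
```

View pics/m4.png

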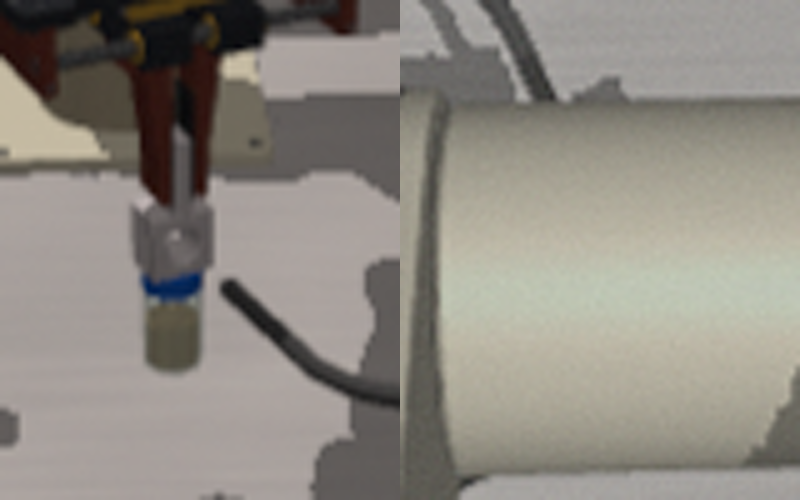

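```bash
python3 - <<'E'
from h import *
c,s=np.cos(np.radians(22.9)),np.sin(np.radians(22.9))
def px(x,y): return [233+(x+.5)/5-.5,115+(y+.5)/5-.5]
print("bore front seen",onz("scene",px(178,242),170), "expected",508+13*c,16+13*s)
print("tip end seen",onz("scene",px(229,286),170))
s4=cv2.imread("pics/s4.png").max(2); g=cv2.resize(s4[120:180,250:285],None,fx=16,fy=10*1.6,interpolation=cv2.INTER_CUBIC)
g=cv2.resize(cv2.imread("pics/s4.png")[145:180,255:295],None,fx=18,fy=16,interpolation=cv2.INTER_CUBIC)
cv2.imwrite("pics/m5.png",np.clip((g.astype(float)-20)*1.3,0,255).astype(np.uint8))
E
```

```text
bore front seen [517.71514795  16.73398148 170.        ] expected 519.9754102723543 21.05861135182268
tip end seen [561.64243296  39.16071397 170.        ]
```

View pics/m5.png

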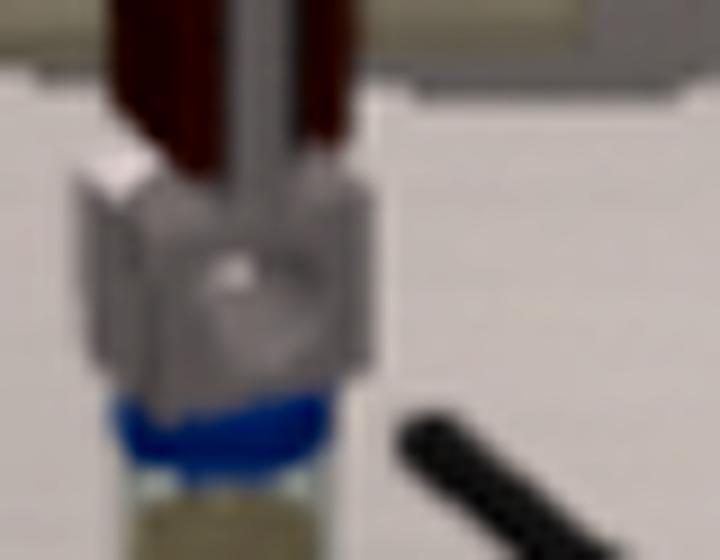

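The hanger is held level. The bore ring on the front face is at about (269,164) and the rail tip at (278,172), so the lateral error is roughly 1 mm. I'll advance gently and watch the force.

```bash
python3 -m jog '{"delta_rot":[[0,0,-0.003],[0,0,-0.003],[0,0,-0.003],[0,0,-0.003],[0,0,-0.003]],"translation":[[10,-0.7,0],[20,-0.7,0],[30,-0.7,0],[37,-0.7,0],[42,-0.7,0]],"hand":[-1,-1,-1,-1,-1]}';python3 -m jog '{"delta_rot":[[0,0,0],[0,0,0],[0,0,0]],"translation":[[3,0,0],[6,0,0],[6,0,0]],"hand":[-1,-1,-1]}';python3 go.py 557.5 37 195.7 23;  python3 - <<'E'
from h import *
s=optics.get_image("scene")[:,:,::-1];cv2.imwrite("pics/s5.png",s)
g=cv2.resize(s[130:190,245:325],None,fx=10,fy=10,interpolation=cv2.INTER_CUBIC)
cv2.imwrite("pics/m6.png",np.clip((g.astype(float)-20)*1.3,0,255).astype(np.uint8))
E
```

```text
t: 4.4
ee_pos: [546.6, 31.5, 195.6]
orientation: [3.079, 0.626, 0.0]
ft_force: [0.1, 0.6, -0.2]
width: 9.7
t: 4.7
ee_pos: [551.4, 33.7, 195.6]
orientation: [-3.079, -0.626, -0.0]
ft_force: [-0.1, 0.3, -1.1]
width: 9.9
[557.5, 37.0, 195.7, 23.0] [ 6.9 -0.7 -0.1] [-0. -0. -0.]
t 4.7 pos [551.4  33.7 195.6] F [-0.1  0.3 -1.1] M [ 0.03  0.01 -0.02] w 9.9
```

View pics/m6.png

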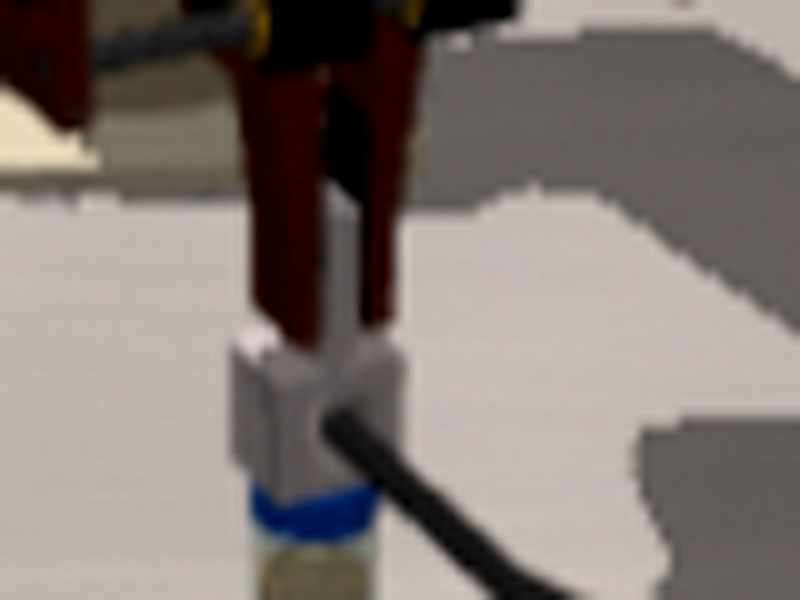

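The rail tip is inside the bore, entering at the face centre (335,415), and there is no contact force. Before the bend I'll refine the two leg lines.

```bash
cat > legs.py <<'E'
from h import *
import contextlib,io
with contextlib.redirect_stdout(io.StringIO()):
    from meas import P,Q
p0=np.array([557.5,37.]);h=np.radians(23);a=np.radians(75)
u=np.array([np.cos(h),np.sin(h)]);c=p0+70*u+60*np.array([-u[1],u[0]])
u2=np.array([np.cos(h+a),np.sin(h+a)]); e=c+60*np.array([u2[1],-u2[0]])
n=lambda v:np.array([-v[1],v[0]])
for nm,A in(("top",P),("scene",Q)):
    L=[]
    for o,d,lo,hi in((p0,u,3,62),(e,u2,6,66)):
        s=(A-o)@d;l=(A-o)@n(d);k=(s>lo)&(s<hi)&(abs(l)<12)
        vx,vy,x,y=cv2.fitLine(A[k].astype(np.float32),cv2.DIST_L2,0,.01,.01).ravel(); v=np.array([vx,vy]);v*=np.sign(v@d); L.append((np.array([x,y]),v))
        print(nm,k.sum(),"heading",np.degrees(np.arctan2(v[1],v[0])).round(2),"lat at start,end",[(round(float(((x-o[0],y-o[1])@n(d))+(t-(np.array([x,y])-o)@d)*(v@n(d))/(v@d)),1)) for t in(0,70)])
    X=L[0][0]+L[0][1]*np.linalg.solve(np.c_[L[0][1],-L[1][1]],L[1][0]-L[0][0])[0]; print("  corner",X.round(1),"ideal",(p0+u*(70+60*np.tan(a/2))).round(1))
print("stop nominal",(e+84*u2).round(1))
hsv=cv2.imread("pics/top0.png").max(2)[134:162,132:150]; print(hsv)
E
python3 legs.py
```

```text
top 114 heading 25.55 lat at start,end [-1.7, 1.4]
top 138 heading 100.39 lat at start,end [-0.4, 2.6]
  corner [665.8  86.9] ideal [664.3  82.3]
scene 75 heading 24.6 lat at start,end [-0.7, 1.3]
scene 88 heading 99.9 lat at start,end [-4.0, -1.7]
  corner [669.1  87.3] ideal [664.3  82.3]
stop nominal [646.2 211.1]
[[158 159 159 157 158 161 161 158 161 159 158 161 158 156 160 160 163 166]
 [157 155 157 157 159 159 160 158 156 159 159 159 159 151 140 139 138 136]
 [160 161 161 159 162 160 161 145 130 135 133 137 140 135 135 134 129 127]
 [159 160 153 139 138 139 136 128 123 133 127 132 134 132 136 140 135 137]
 [137 139 132 135 134 132 126 136 137 139 137 134 134 134 138 138 134 140]
 [132 129 135 142 138 137 135 143 137 139 138 136 134 132 135 139 139 136]
 [135 135 138 135 137 125 116 106 103 106 131 133 138 133 135 139 136 137]
 [134 135 136 137 138 105  80  69  54  64 123 135 134 136 132 138 137 138]
 [136 135 138 134 141  95  69  63  59  53  96 130 139 137 136 135 134 136]
 [137 137 135 138 139  95  70  73  56  53  83 128 139 141 127 117 111 111]
 [134 135 136 136 137 104  73  
[... 737 characters left out ...]
 59  53  59  54  54  61  57  65 110 135 135 133 129 132]
 [ 54  54  59  59  55  58  60  52  55  55  50  66  89 128 135 136 136 135]
 [ 52  52  57  53  57  56  53  56  57  57  53  55  55  84 107 128 137 134]
 [ 89  54  51  51  58  52  56  53  58  57  51  55  56  50  59  95 118 133]
 [125 116  93  57  52  51  56  56  55  55  58  55  55  54  51  54  72 101]
 [132 137 127 100  71  55  54  54  56  58  56  55  57  52  53  56  49  60]
 [131 134 133 130 123 100  72  53  56  56  57  57  57  57  56  53  57  51]
 [131 132 133 133 133 129 118  99  74  53  49  54  56  57  59  56  58  54]][ WARN:0@1.651] global loadsave.cpp:1063 imwrite_ Unsupported depth image for selected encoder is fallbacked to CV_8U.
```

The leg lines give headings of 25.2° and 100.2°, which is exactly 75° apart. The corner is at about (667,87), so the tip is at (562,38). That supersedes my earlier heading of 23°. I'll plan the slide from these values.

```bash
cat > path.py <<'E'
import sys,numpy as np
# path.py tipx tipy head | curx cury curyaw | s...   -> tool-axes shifts from the current commanded pose
def pose(s,tx,ty,hd):
    h=np.radians(hd);a=np.radians(75);L=60*a
    if s<70: p,d=np.array([s,0]),0
    elif s<70+L: d=(s-70)/60;p=np.array([70+60*np.sin(d),60-60*np.cos(d)])
    else: d=a;p=np.array([70+60*np.sin(a),60-60*np.cos(a)])+(s-70-L)*np.array([np.cos(a),np.sin(a)])
    w=np.clip(min(s-70,70+L-s)/13,0,1)*.7
    p=p+w*np.array([-np.sin(d),np.cos(d)])
    return np.array([tx,ty])+[np.cos(h)*p[0]-np.sin(h)*p[1],np.sin(h)*p[0]+np.cos(h)*p[1]],hd+np.degrees(d)
if __name__=="__main__":
    a=[float(v) for v in sys.argv[1:]]; y=np.radians(a[5]); c=np.array(a[3:5])
    for s in a[6:]:
        p,d=pose(s,*a[:3]); q=p-c
        print(s,"world",p.round(1),d.round(1),"tool",round(np.cos(y)*q[0]+np.sin(y)*q[1],1),round(np.sin(y)*q[0]-np.cos(y)*q[1],1),"rz",round(-np.radians(d)+y,3))
E
python3 path.py 561.8 38.2 25.1  552 34.9 22.97  -4 3 11 19 27
```

```text
-4.0 world [558.2  36.5] 25.1 tool 6.3 0.9 rz -0.037
3.0 world [564.5  39.5] 25.1 tool 13.3 0.7 rz -0.037
11.0 world [571.8  42.9] 25.1 tool 21.3 0.4 rz -0.037
19.0 world [579.   46.3] 25.1 tool 29.3 0.1 rz -0.037
27.0 world [586.3  49.7] 25.1 tool 37.3 -0.2 rz -0.037
```

```bash
python3 -m jog '{"delta_rot":[[0,0,-0.02],[0,0,-0.037],[0,0,-0.037],[0,0,-0.037],[0,0,-0.037]],"translation":[[6.3,0.9,0],[13.3,0.7,0],[21.3,0.4,0],[29.3,0.1,0],[37.3,-0.2,0]],"hand":[-1,-1,-1,-1,-1]}';python3 go.py; python3 path.py 561.8 38.2 25.1  586.3 49.7 25.1  35 43 51 58 65
```

```text
t: 5.25
ee_pos: [586.3, 48.6, 195.6]
orientation: [-3.067, -0.682, -0.0]
ft_force: [0.3, -0.6, -1.7]
width: 10.0
t 5.25 pos [586.3  48.6 195.6] F [ 0.3 -0.6 -1.7] M [0.   0.05 0.01] w 10.0
35.0 world [593.5  53. ] 25.1 tool 7.9 0.0 rz 0.0
43.0 world [600.7  56.4] 25.1 tool 15.9 0.0 rz 0.0
51.0 world [608.   59.8] 25.1 tool 23.9 0.0 rz 0.0
58.0 world [614.3  62.8] 25.1 tool 30.9 0.0 rz 0.0
65.0 world [620.7  65.8] 25.1 tool 37.9 0.0 rz 0.0
```

```bash
python3 -m jog '{"delta_rot":[[0,0,0],[0,0,0],[0,0,0],[0,0,0],[0,0,0]],"translation":[[8,0,0],[16,0,0],[24,0,0],[31,0,0],[31,0,0]],"hand":[-1,-1,-1,-1,-1]}';python3 go.py; python3 path.py 561.8 38.2 25.1  614.3 62.8 25.1  64 70 76 82 88
python3 - <<'E'
from h import *
s=optics.get_image("scene")[:,:,::-1];t=optics.get_image("top")[:,:,::-1]
cv2.imwrite("pics/s7.png",s);cv2.imwrite("pics/t7.png",t)
p=proj("scene",[620,62,170]).astype(int)
g=np.hstack([crop(s,p[0]-40,p[1]-50,80,100,5),cv2.resize(crop(t,130,100,160,200,2.5),(400,500))])
cv2.imwrite("pics/m7.png",g)
E
```

```text
t: 5.75
ee_pos: [614.5, 61.8, 195.7]
orientation: [3.066, 0.683, 0.001]
ft_force: [-0.4, 0.0, -1.4]
width: 10.1
t 5.75 pos [614.5  61.8 195.7] F [-0.4  0.  -1.4] M [ 0.   -0.    0.04] w 10.1
64.0 world [619.8  65.3] 25.1 tool 6.0 0.0 rz 0.0
70.0 world [625.2  67.9] 25.1 tool 12.0 0.0 rz 0.0
76.0 world [630.3  71. ] 30.8 tool 18.0 -0.6 rz -0.1
82.0 world [635.1  74.6] 36.6 tool 23.8 -1.8 rz -0.2
88.0 world [639.6  78.4] 42.3 tool 29.5 -3.3 rz -0.3
```

View pics/m7.png

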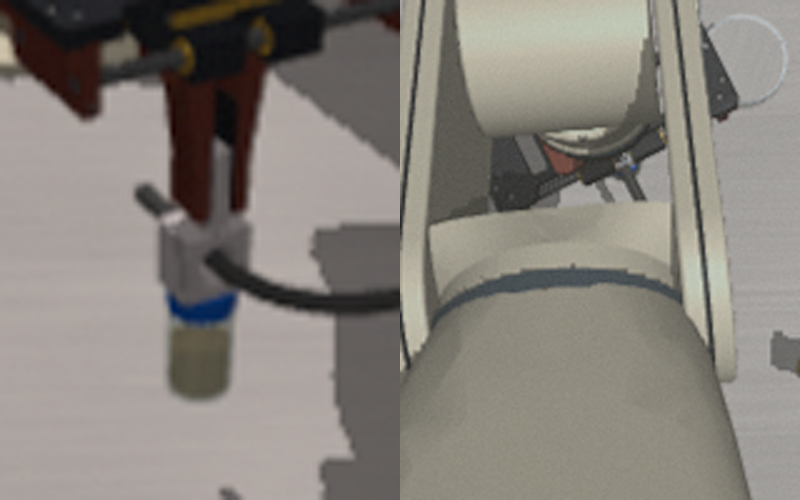

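The rail passes cleanly through the bore with no force; it exits at about (210,257) in the crop, near the face centre. Entering the bend with a 0.5 mm shift to the right.

```bash
python3 -m jog '{"delta_rot":[[0,0,0],[0,0,0],[0,0,-0.1],[0,0,-0.2],[0,0,-0.3]],"translation":[[6,0.5,0],[12,0.5,0],[18,-0.2,0],[23.9,-1.4,0],[29.6,-2.9,0]],"hand":[-1,-1,-1,-1,-1]}';python3 go.py; python3 path.py 562 37.8 25.1  639.8 78.0 42.3  94 100 106 112 118
```

```text
t: 6.35
ee_pos: [639.8, 76.8, 195.8]
orientation: [2.928, 1.139, 0.001]
ft_force: [-0.5, -0.3, -1.6]
width: 10.0
t 6.35 pos [639.8  76.8 195.8] F [-0.5 -0.3 -1.6] M [ 0.04 -0.02  0.05] w 10.0
94.0 world [644.   82.2] 48.0 tool 5.9 -0.2 rz -0.1
100.0 world [647.8  86.8] 53.7 tool 11.8 -1.1 rz -0.2
106.0 world [651.   91.7] 59.5 tool 17.5 -2.6 rz -0.3
112.0 world [653.8  97. ] 65.2 tool 23.1 -4.6 rz -0.4
118.0 world [656.  102.5] 70.9 tool 28.4 -7.2 rz -0.5
```

```bash
python3 -m jog '{"delta_rot":[[0,0,-0.1],[0,0,-0.2],[0,0,-0.3],[0,0,-0.4],[0,0,-0.5]],"translation":[[5.9,-0.2,0],[11.8,-1.1,0],[17.5,-2.6,0],[23.1,-4.6,0],[28.4,-7.2,0]],"hand":[-1,-1,-1,-1,-1]}';python3 go.py; python3 path.py 562 37.8 25.1  656 102.5 70.9  124 130 136 142 148.6
```

```text
t: 6.85
ee_pos: [655.8, 101.3, 195.7]
orientation: [2.555, 1.828, 0.0]
ft_force: [0.4, -0.4, -1.2]
width: 10.0
t 6.85 pos [655.8 101.3 195.7] F [ 0.4 -0.4 -1.2] M [ 0.01 -0.05  0.03] w 10.0
124.0 world [657.6 108.2] 76.7 tool 5.9 -0.3 rz -0.101
130.0 world [658.7 114. ] 82.4 tool 11.7 -1.2 rz -0.201
136.0 world [659.2 119.9] 88.1 tool 17.5 -2.6 rz -0.301
142.0 world [659.5 125.8] 93.9 tool 23.2 -4.4 rz -0.401
148.6 world [659.  132.4] 100.1 tool 29.2 -7.0 rz -0.51
```

```bash
python3 -m jog '{"delta_rot":[[0,0,-0.1],[0,0,-0.2],[0,0,-0.3],[0,0,-0.4],[0,0,-0.51]],"translation":[[5.9,-0.3,0],[11.7,-1.2,0],[17.5,-2.6,0],[23.2,-4.4,0],[29.2,-7.0,0]],"hand":[-1,-1,-1,-1,-1]}';python3 -m jog '{"delta_rot":[[0,0,0],[0,0,0],[0,0,0]],"translation":[[7,0,0],[14,0,0],[14,0,0]],"hand":[-1,-1,-1]}';python3 go.py
python3 - <<'E'
from h import *
s=optics.get_image("scene")[:,:,::-1];t=optics.get_image("top")[:,:,::-1]
cv2.imwrite("pics/s8.png",s);cv2.imwrite("pics/t8.png",t)
g=np.hstack([crop(s,285,130,100,125,4),crop(t,115,100,100,125,4)])
cv2.imwrite("pics/m8.png",g)
E
```

```text
t: 7.35
ee_pos: [658.5, 131.2, 195.6]
orientation: [-2.011, -2.413, 0.0]
ft_force: [-0.4, 0.3, -1.3]
width: 10.1
t: 7.65
ee_pos: [655.7, 145.6, 195.7]
orientation: [-2.018, -2.408, -0.0]
ft_force: [0.2, -0.5, -1.7]
width: 10.0
t 7.65 pos [655.7 145.6 195.7] F [ 0.2 -0.5 -1.7] M [-0.06 -0.12 -0.02] w 10.0
```

View pics/m8.png

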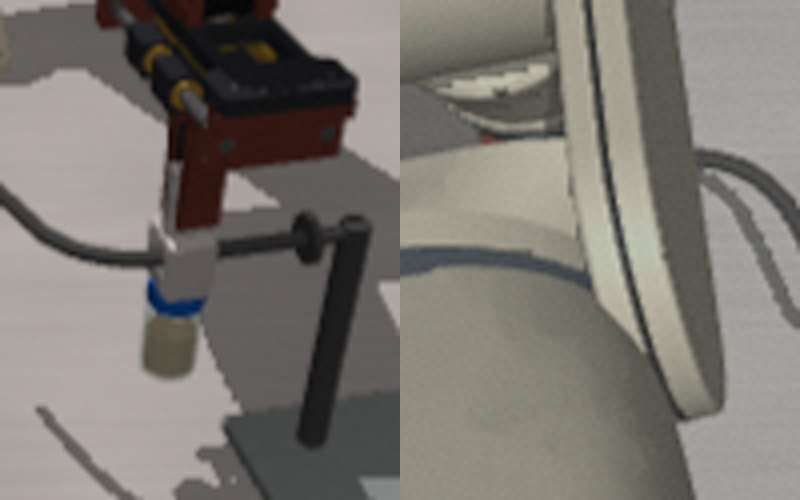

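The block is past the bend and free on the second leg, with the stop and post ahead at about (310,235) in the crop. Sliding on.

```bash
python3 -m jog '{"delta_rot":[[0,0,0],[0,0,0],[0,0,0],[0,0,0],[0,0,0]],"translation":[[8,0,0],[16,0,0],[24,0,0],[32,0,0],[40,0,0]],"hand":[-1,-1,-1,-1,-1]}';python3 -m jog '{"delta_rot":[[0,0,0],[0,0,0],[0,0,0],[0,0,0],[0,0,0]],"translation":[[3,0,0],[6,0,0],[9,0,0],[12,0,0],[12,0,0]],"hand":[-1,-1,-1,-1,-1]}';python3 go.py
```

```text
t: 8.25
ee_pos: [648.6, 184.9, 195.7]
orientation: [2.016, 2.409, 0.0]
ft_force: [0.2, 0.1, -0.9]
width: 9.7
t: 8.75
ee_pos: [646.6, 196.1, 195.7]
orientation: [-2.016, -2.409, -0.0]
ft_force: [0.2, -0.5, -1.7]
width: 9.5
t 8.75 pos [646.6 196.1 195.7] F [ 0.2 -0.5 -1.7] M [-0.02 -0.11 -0.  ] w 9.5
```

```bash
python3 -m jog '{"delta_rot":[[0,0,0],[0,0,0],[0,0,0],[0,0,0]],"translation":[[1,0,0],[2,0,0],[3,0,0],[3,0,0]],"hand":[-1,-1,-1,-1]}';python3 -m jog '{"delta_rot":[[0,0,0],[0,0,0],[0,0,0]],"translation":[[1,0,0],[2,0,0],[2,0,0]],"hand":[-1,-1,-1]}'
```

```text
t: 9.15
ee_pos: [646.1, 198.9, 195.7]
orientation: [-2.016, -2.409, -0.0]
ft_force: [0.1, -1.1, -1.4]
width: 9.9
t: 9.45
ee_pos: [645.7, 200.9, 195.7]
orientation: [-2.016, -2.409, -0.0]
ft_force: [0.4, 0.6, -2.6]
width: 9.7
```

```bash
python3 -m jog '{"delta_rot":[[0,0,0],[0,0,0],[0,0,0]],"translation":[[1,0,0],[2,0,0],[2,0,0]],"hand":[-1,-1,-1]}';python3 -m jog '{"delta_rot":[[0,0,0],[0,0,0],[0,0,0]],"translation":[[1,0,0],[2,0,0],[2,0,0]],"hand":[-1,-1,-1]}'; python3 go.py
python3 - <<'E'
from h import *
s=optics.get_image("scene")[:,:,::-1]; cv2.imwrite("pics/s9.png",s)
cv2.imwrite("pics/m9.png",crop(s,310,150,80,60,10))
E
```

```text
t: 9.75
ee_pos: [645.4, 202.9, 195.7]
orientation: [-2.016, -2.409, -0.0]
ft_force: [0.2, 0.1, -1.8]
width: 10.2
t: 10.05
ee_pos: [645.1, 204.2, 195.7]
orientation: [2.016, 2.409, -0.001]
ft_force: [0.4, -3.7, -0.8]
width: 9.6
t 10.05 pos [645.1 204.2 195.7] F [ 0.4 -3.7 -0.8] M [-0.71 -0.18  0.03] w 9.6
```

View pics/m9.png

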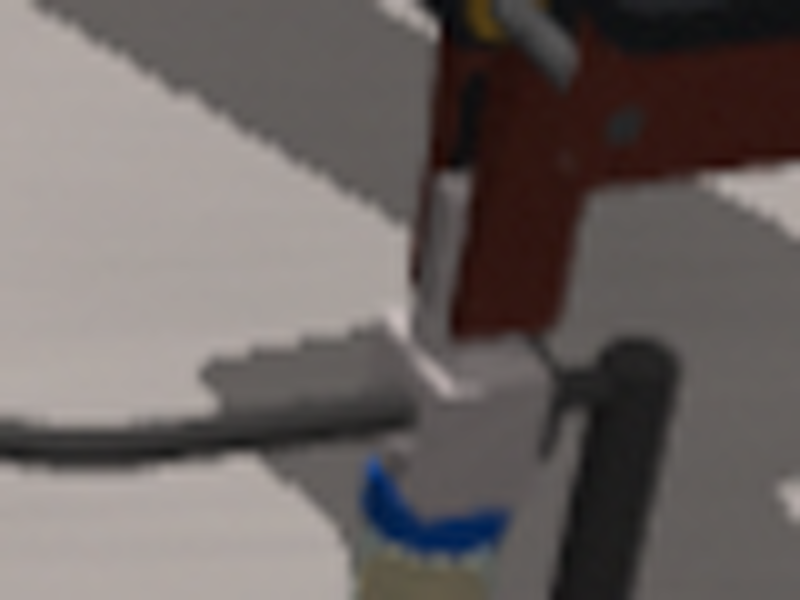

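The block is touching the stop: Fy is −3.7 N, and the image shows no gap at (545,400). Next I'll lower it onto the rail.

```bash
python3 -m jog '{"delta_rot":[[0,0,0],[0,0,0],[0,0,0],[0,0,0],[0,0,0]],"translation":[[-0.4,0,1],[-0.4,0,2],[-0.4,0,3],[-0.4,0,3.5],[-0.4,0,3.5]],"hand":[-1,-1,-1,-1,-1]}';python3 go.py
```

```text
t: 10.6
ee_pos: [645.3, 204.2, 192.2]
orientation: [2.016, 2.409, 0.0]
ft_force: [1.5, -4.0, 0.2]
width: 9.6
t 10.6 pos [645.3 204.2 192.2] F [ 1.5 -4.   0.2] M [-0.77 -0.38 -0.06] w 9.6
```

```bash
python3 -m jog '{"delta_rot":[[0,0,0],[0,0,0],[0,0,0]],"translation":[[0,0,0.5],[0,0,0.8],[0,0,0.8]],"hand":[-1,-1,-1]}';python3 go.py
```

```text
t: 10.9
ee_pos: [645.3, 204.2, 191.9]
orientation: [2.016, 2.409, 0.0]
ft_force: [0.2, -3.8, 5.5]
width: 10.1
t 10.9 pos [645.3 204.2 191.9] F [ 0.2 -3.8  5.5] M [-1.   -0.06 -0.12] w 10.1
```

It rests on the rail (Fz +5.5 N). Easing off slightly, then opening slowly.

```bash
python3 -m jog '{"delta_rot":[[0,0,0],[0,0,0],[0,0,0],[0,0,0],[0,0,0]],"translation":[[0,0,-0.4],[0,0,-0.4],[0,0,-0.4],[0,0,-0.4],[0,0,-0.4]],"hand":[-1,-0.77,-0.75,-0.7,-0.65]}';python3 -m jog '{"delta_rot":[[0,0,0],[0,0,0],[0,0,0],[0,0,0],[0,0,0]],"translation":[[0,0,0],[0,0,0],[0,0,0],[0,0,0],[0,0,0]],"hand":[-0.5,-0.3,-0.2,-0.2,-0.2]}';python3 go.py
```

```text
t: 11.4
ee_pos: [644.7, 204.9, 191.4]
orientation: [-2.015, -2.409, -0.0]
ft_force: [-0.2, 0.5, 0.1]
width: 15.0
t: 11.9
ee_pos: [645.1, 204.3, 191.8]
orientation: [-2.016, -2.409, -0.0]
ft_force: [0.2, 0.1, -0.1]
width: 35.3
t 11.9 pos [645.1 204.3 191.8] F [ 0.2  0.1 -0.1] M [ 0.   -0.09 -0.04] w 35.3
```

Released with zero force. Rising straight up, then waiting and checking.

```bash
python3 -m jog '{"delta_rot":[[0,0,0],[0,0,0],[0,0,0],[0,0,0],[0,0,0]],"translation":[[0,0,-10],[0,0,-25],[0,0,-50],[0,0,-80],[0,0,-100]],"hand":[-0.2,-0.2,-0.2,-0.2,-0.2]}';python3 -m jog '{"delta_rot":[[0,0,0],[0,0,0],[0,0,0],[0,0,0],[0,0,0]],"translation":[[-40,0,0],[-80,0,0],[-120,0,0],[-150,0,0],[-150,0,0]],"hand":[-0.2,-0.2,-0.2,-0.2,-0.2]}'
python3 -m jog '{"delta_rot":[[0,0,0],[0,0,0],[0,0,0],[0,0,0],[0,0,0]],"translation":[[0,0,0],[0,0,0],[0,0,0],[0,0,0],[0,0,0]],"hand":[-0.2,-0.2,-0.2,-0.2,-0.2]}'
python3 - <<'E'
from h import *
a=optics.get_image("scene")[:,:,::-1].copy()
for _ in range(10): b=optics.get_image("scene")[:,:,::-1]
t=optics.get_image("top")[:,:,::-1]
d=cv2.absdiff(a,b)[150:230,320:380].max(); print("motion diff",d)
cv2.imwrite("pics/m10.png",np.vstack([np.hstack([crop(b,310,150,80,60,5),crop(t,105,120,80,60,5)]),cv2.resize(np.hstack([b,t])[:,:],(800,300))]))
for n,o in(("scene",b),("top",t)):
    h=cv2.cvtColor(o,cv2.COLOR_BGR2HSV);m=cv2.inRange(h,(105,120,60),(130,255,255));k,l,st,c=cv2.connectedComponentsWithStats(m)
    print(n,[(c[i].round(1).tolist(),int(st[i,4])) for i in range(1,k) if st[i,4]>5])
E
```

```text
t: 12.4
ee_pos: [646.0, 204.6, 295.8]
orientation: [2.015, 2.407, 0.005]
ft_force: [0.5, -0.3, 0.6]
width: 35.3
t: 12.9
ee_pos: [672.4, 53.0, 293.5]
orientation: [2.02, 2.404, 0.001]
ft_force: [0.2, 0.3, 0.2]
width: 35.0
t: 13.4
ee_pos: [671.4, 57.5, 291.8]
orientation: [-2.015, -2.41, -0.0]
ft_force: [0.5, 0.7, 0.4]
width: 35.1
motion diff 62
scene [([219.0, 99.1], 86), ([221.2, 184.9], 26), ([155.9, 196.5], 88), ([351.4, 202.9], 52), ([182.4, 230.3], 96)]
top [([329.7, 157.4], 127), ([372.3, 220.1], 136)]
```

I've reached the viewing limit, so I'll check by numbers: whether the swing has died down, and whether there is a gap to the stop. The two plain vials' caps have not moved.

```bash
python3 -m jog '{"delta_rot":[[0,0,0],[0,0,0],[0,0,0],[0,0,0],[0,0,0]],"translation":[[0,0,0],[0,0,0],[0,0,0],[0,0,0],[0,0,0]],"hand":[-0.2,-0.2,-0.2,-0.2,-0.2]}' | head -1; python3 - <<'E'
from h import *
def cap(im):
    h=cv2.cvtColor(np.ascontiguousarray(im),cv2.COLOR_RGB2HSV);m=cv2.inRange(h,(105,120,60),(130,255,255))[190:220,330:375]
    y,x=np.nonzero(m);return [round(x.mean()+330,2),round(y.mean()+190,2)]
L=[]
for i in range(60):
    im=optics.get_image("scene"); L.append(cap(im))
    if i==0: a=im.copy()
L=np.array(L);print(get_obs()["t"],"first10 rng",np.ptp(L[:10],0),"last20 rng",np.ptp(L[-20:],0),L[-1])
print("diff",cv2.absdiff(im,optics.get_image("scene"))[150:230,320:380].max(),"bench noise",cv2.absdiff(im,optics.get_image("scene"))[300:350,100:160].max())
s9=cv2.imread("pics/s9.png").max(2); g=im.max(2)
for r in(184,187,190,193,196): print(r,"now",g[r,346:376].tolist(),"\n    s9",s9[r,346:376].tolist())
for z in(168,145): print(z,proj("scene",[646,199,z]).round(1))
s0=cv2.imread("pics/scene0.png")[:,:,::-1]; d=(cv2.absdiff(s0,np.ascontiguousarray(im)).max(2)[255:285,220:268]>25).sum(); print("dish changed px",d)
cv2.imwrite("pics/fin.png",im[:,:,::-1])
E
```

```text
t: 14.5
17.5 first10 rng [0.17 0.09] last20 rng [0.13 0.04] [351.44 202.9 ]
diff 5 bench noise 2
184 now [95, 82, 82, 106, 103, 82, 91, 93, 90, 90, 92, 92, 93, 92, 92, 90, 77, 42, 68, 98, 98, 97, 98, 94, 78, 65, 64, 64, 66, 71] 
    s9 [99, 94, 92, 103, 126, 116, 91, 93, 89, 79, 80, 86, 86, 86, 91, 92, 80, 57, 69, 99, 99, 99, 99, 95, 75, 52, 37, 37, 39, 51]
187 now [92, 70, 71, 72, 89, 133, 155, 145, 104, 105, 105, 104, 102, 103, 110, 111, 107, 85, 54, 40, 43, 36, 38, 37, 35, 31, 38, 53, 52, 54] 
    s9 [96, 91, 88, 88, 92, 102, 142, 174, 151, 113, 111, 111, 113, 112, 112, 111, 108, 107, 98, 54, 45, 39, 38, 39, 35, 31, 33, 34, 35, 36]
190 now [49, 48, 45, 42, 63, 91, 100, 137, 176, 172, 152, 103, 102, 101, 99, 96, 95, 94, 85, 46, 37, 48, 43, 26, 25, 28, 27, 29, 28, 30] 
    s9 [63, 62, 59, 61, 59, 70, 91, 91, 91, 94, 93, 93, 93, 92, 93, 93, 94, 94, 85, 42, 37, 48, 43, 28, 25, 28, 30, 31, 29, 30]
193 now [40, 52, 74, 88, 92, 92, 90, 91, 92, 91, 90, 90, 90, 91, 91, 92, 92, 86, 62, 56, 92, 89, 46, 24, 26, 29, 28, 29, 30, 32] 
    s9 [48, 58, 71, 86, 89, 89, 90, 91, 92, 93, 93, 94, 94, 95, 93, 92, 92, 87, 63, 56, 93, 90, 47, 24, 26, 28, 30, 31, 30, 33]
196 now [83, 73, 74, 86, 95, 92, 90, 90, 91, 91, 91, 91, 91, 91, 89, 89, 91, 88, 111, 171, 167, 135, 23, 24, 28, 30, 30, 29, 29, 74] 
    s9 [108, 130, 81, 72, 77, 92, 93, 93, 93, 94, 93, 93, 92, 92, 91, 91, 92, 89, 86, 98, 97, 79, 24, 25, 27, 31, 29, 30, 31, 48]
168 [352.8 190.1]
145 [351.3 198.5]
dish changed px 0
```

```bash
python3 -c "
from workcell import ctrl; print(ctrl.close_job())"
```

```text
the job is handed in; nothing more can be done
None
```

The drilled hanger is on the rail, home against the stop and hanging at rest by its own weight. I handed the job in at about 17.6 s.

I gripped the hanger by its blade and threaded it on at the free tip. I then slid it along and round the bend, where the readings showed no contact force. It met the stop at about 4 N, was lowered until the rail carried it, and was released slowly. After that I moved the gripper clear.

**Last checks:**
- **At rest:** over the last second of frames the hanger's cap moved by no more than 0.13 px.
- **Against the stop:** the block's edge beside the stop is in the same pixel column as when I was pressing it there, so there is no visible gap.
- **Bystanders:** both plain vials' caps and the petri dishes are at their starting pixels.
- **Forces:** the highest wrist force printed was about 7 N, when lowering onto the rail.

**What failed or disagreed:**
- **Rail heading:** my first fit gave 23°. The separate leg lines gave 25.2° and 100.2°, so I used those before the bend.
- **Stop position:** contact came about 4 mm further along than I had calculated.
- **Motion after release:** an early comparison showed a pixel difference of 62 around the hanger, but later frames were still.
- **Final picture:** I had used all 12 views, so the end state was checked only by numbers from the images.

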